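# Load a cell into the spring holder of a cell tester

### The job

Load the cell that lies in the small grey rest into the holder of the cell tester: slip its flat end under the hood and push the sprung contact back with it, tip the button end down behind the end wall, and let it come forward until its button sits home in the pocket of that wall. Be gentle, do not ram the holder or its contacts, and leave the other things on the bench where they are.

Things in the scene. Friction and masses are not known exactly. Their poses are not given: they have to be found in the camera images.
- cell: Steel can, 33 mm diameter, 60 mm long, grey sleeve; on one end a steel button (plus) 9.5 mm wide, standing out 3 mm; the other end (minus) is flat. About 120 g. Origin: middle of the 60 mm can, on its axis; x along the can to the button; its roll about x does not matter. Lies level in the grey rest, axis 20.5 mm above the bench; the middle 40 mm of the can is free for fingers on both sides.
- cell_plus (a point): Tip of the cell's button, 33 mm from the cell's origin.
- cell_minus (a point): Centre of the cell's flat end face, 30 mm from the cell's origin.
- rest: Fixed grey plastic rest, 72 x 44 mm; cell floor 4 mm above the bench, four low corner ridges up to 9 mm high. Origin on the bench under its middle, x along the cell.
- tester: Fixed aluminium plate 168 x 84 x 6 mm carrying a black holder. Origin on the bench under the plate's middle; x lengthwise towards two round terminals (26 mm high, at x 74, y +-27 mm), z up. The holder is clamped through long slots: it sits up to 7 mm either way along x from its middle place, firmly, and no reading tells where. More than 40 N on holder or plate, even briefly, bends its contacts.
- bay_floor (a point): Middle of the bay's floor, at x 0, z 14 mm of the tester (all x here and below: tester's frame, holder in its middle place). The bay runs along x; low guides up to z 20 at its ends leave the cell 1.5 mm play sideways. From x -23 to 23 there are no guides and the floor is only 24 mm wide: fingers can straddle the cell. Home, the cell's axis is at z 30.5.
- bay_spring (a point): Spring end, at x -31.5, z 30.5. The minus contact, a 12 mm disc on a coil spring, faces +x; free it stands at x -21.5 and yields towards -x with 1.3 N per mm. Two ribs beside it (rubber-faced, y 8.5 to 13 mm either side, up to z 36.5) stop the cell at x -31.5, where the spring gives 13 N. Friction here is low (0.3). Above z 36.5 it is hollow back to x -42.
- bay_hood (a point): Middle of the hood's lower front edge, at x -23, z 61 mm; the hood covers the spring end from here towards -x, 38 mm wide inside, top at z 66. The cell fits in only tilted: button end about 25 degrees up, slid down and back along its own axis so that its underside clears the end wall's upper edge (x 34, z 39) by 2 to 8 mm until the flat end meets the ribs.
- bay_wall (a point): End wall, its face at x 34, centre of its pocket at z 30.5 mm. The wall is 12 mm thick and reaches z 39. Pocket: 15 mm wide, z 24.5 to 36.5, 2.5 mm deep, brass contact at its bottom. To pass down behind the wall the button tip must be short of x 34, i.e. flat end beyond x -29. Home: button tip at x 36.5, flat end at x -26.5, spring force about 6 N.
- screwdriver: Bystander: small screwdriver, 150 mm long, lying loose. Leave it.
- green_board: Bystander: circuit board 60 x 85 x 18 mm, lying loose. Leave it.
- cutters: Bystander: side cutters, 138 mm long, lying loose. Leave them.
- tape_roll: Bystander: roll of masking tape, 94 mm diameter, lying loose. Leave it.
Things that resemble listed ones, but are neither listed nor needed, are in the scene too. Leave any pink look-alike of the cell alone.

How it is judged:
By the outcome, as a careful person would: the job done as asked, in the order asked, and still so for the second after the job is handed in, with the robot touching nothing.
It also fails if it takes over 66 s, if anything falls off the work surface, if the arm or the gripper's body presses on something with over 40 N, if the wrist force passes 120 N, or if a joint passes its speed limit or range.

### The arm

A 7-joint arm with a two-finger parallel gripper is mounted at the origin on a cart in front of the work surface, level with it; the furniture and walls round the work are solid. World frame = base frame: x ahead of the robot, y to its left, z up, the work surface at z = 0. Lengths are in m, angles in rad, forces in N, time in s.
With the tool pointing down it reaches from about 0.4 to 0.85 m from the base axis. Payload 10.4 kg.
Tool frame: the origin (TCP) lies on the centre line of the jaws, within the pads' length; the fingertips stand 11 mm ahead of it and the grasp point (between the pads) lies 8 mm behind it (tip_reach is the distance from the TCP to the fingertips, in m); z points along the fingers, y is the line along which they close (so a half turn about z gives the same grasp; the last joint's range is limited). The gripper opens to 85 mm and grips with 20 to 120 N. Pads are 22 mm wide; open, the fingers measure 114 mm over their backs; the gripper's body (76 mm by 85 mm) begins 54 mm behind the grasp point. The pads swing forward as they close: fully open they stand 13 mm farther back than shut.
Start: joints at [-0.023, 0.332, -0.065, 1.46, 0.022, 1.35, -0.088], TCP at [0.625, 0, 0.242] pointing down, gripper open.
Joint ranges: [-2.6, 2.6], [-0.5, 2.12], [-1.47, 1.34], [0.16, 2.42], [-1.27, 4.41], [0.06, 2.06], [-2.6, 2.6]. Speed limits (rad/s): [2.22, 2.22, 2.79, 2.79, 3.14, 3.14, 3.14].

### API

Orientations are given as a unit quaternion [x, y, z, w].
In Python, from workcell import get_obs, camera, hand_in, tip_reach gives the robot as it stands. The module is installed in compiled form; this text tells all that it offers.
- The arm moves only by the tool move_arm, never from a script. Its argument "plan" is a list of rows, each an object with "delta_pos": the shift along the tool's x, y, z in parts of the range, where 1.0 means 1 m, a list of three; "turn": the turn, a rotation vector about the tool's x, y, z in normalised numbers (1 is pi rad), a list of three; "fingers": the closure, from 0 (fully open) to 1 (shut). A call has 1 to 12 rows; each row is the pose to reach, as a shift and turn from the pose commanded when the call began, along the tool's axes at that moment; what a row does not reach only later rows make up. A row lasts 1/8 s, in which the tool goes at most 62.5 mm and 10.7 degrees, less where a joint would pass 70% of its speed; a pose out of reach is approached as far as the arm can. A call with a gripper value outside its range is refused whole. The fingers move at their own pace and stop on an object; "force" is the grip in N (left out, the last holds). Time passes only in rows, so rows that repeat a pose let the fingers close. It gives the time, the measured TCP pose, the force, the opening and the grip force at its end, in the units of the state.
- get_obs(): the state, without advancing time (a new reading comes with each control period).
- camera(name): name is "scene" or "side" or "wrist"; returns a dict with "color" (420x560x3 uint8, red, green, blue), "range_z" (420x560 float32, m along the optical axis (not along the pixel's ray), 0 where there is no reading), "fx", "fy", "cx", "cy" (pixels), "R" (3x3) and "t" (3): a world point X has camera coordinates R X + t; the wrist camera has in their place "tool_from_camera" (4x4, takes a point from camera to tool coordinates, whose origin is the TCP and whose axes are the flange's). Camera axes: x right, y down, z forward; pixel columns grow to the right and rows downward; lengths in m; the calibration is good to about 2 mm. A picture is of the moment at which its call begins: read the wrist's pose just before it.
- hand_in(): hands the job in; it is judged then, once.
The state is a dict: "clock": time; "joint_pos": joint angles; "joint_velocities": joint speeds; "tau": joint torques, N m; "position": TCP position; "ee_rot": TCP orientation; "ft_force": force on the tool from outside, world axes, zero at the start; "torque": the same for the moment, N m; "grip_width": opening from 0.0 (shut) to 1.0 (fully open); "grasp_force": force on a finger pad.
Only numpy, scipy, OpenCV 4.12 (cv2) and the standard library are available. Lean on these libraries where they do the work, as an engineer would, in place of code of your own. Each camera call takes 0.05 s, during which the arm holds its last target. There are 200 camera calls.

## Working session

There is one attempt and no reset: what is moved stays moved. The work goes in short steps, Python scripts to look and compute and a tool call to move; the robot and the scene stay as the last step left them, time stands still between calls to the robot, and variables do not carry over. Pictures are saved under pics/ and viewed, at most 10 in all, crops included, and the job is handed in when it is done.

Besides the shell and the picture viewer there is one more tool, called after "Request:" in YAML: its name, and indented under it one key for each argument. move_arm: Moves the arm, as the interface text tells. Its arguments: {"type":"object","properties":{"plan":{"type":"array","items":{"type":"object","properties":{"delta_pos":{"type":"array","items":{"type":"number"}},"turn":{"type":"array","items":{"type":"number"}},"fingers":{"type":"number"}}}},"force":{"type":"number"}},"required":["plan"]}

```bash
mkdir -p pics; cat > h.py <<'E'
import numpy as np, cv2
from scipy.spatial.transform import Rotation as Ro
from workcell import get_obs, camera, hand_in, tip_reach
def pts(c):
    h,w=c['range_z'].shape; u,v=np.meshgrid(np.arange(w),np.arange(h)); z=c['range_z']
    P=np.stack([(u-c['cx'])/c['fx']*z,(v-c['cy'])/c['fy']*z,z],-1)
    if 'R' in c: return (P-c['t'])@np.array(c['R'])
    o=get_obs() if 'o' not in c else c['o']
    T=np.array(c['tool_from_camera']); Q=P@T[:3,:3].T+T[:3,3]
    return Ro.from_quat(o['ee_rot']).apply(Q.reshape(-1,3)).reshape(P.shape)+o['position']
def snap(n):
    o=get_obs(); c=camera(n); c['o']=o; np.save(f'{n}.npy',c,allow_pickle=True); return c
def load(n): return np.load(f'{n}.npy',allow_pickle=True).item()
def save(c,f,box=None,s=1):
    im=c['color'][...,::-1]
    if box: u0,v0,u1,v1=box; im=im[v0:v1,u0:u1]
    cv2.imwrite('pics/'+f,cv2.resize(im,None,fx=s,fy=s,interpolation=cv2.INTER_CUBIC))
E
python3 - <<'E'
from h import *
for n in ('scene','side','wrist'): c=snap(n); save(c,n+'0.png')
a=load('scene')['color'];b=load('side')['color']
o=get_obs(); print(o,tip_reach)
for n in('scene','side'):
    c=load(n); print(n,-np.array(c['R']).T@c['t'],c['fx'],np.array(c['R'])[2])
print(load('wrist')['tool_from_camera'])
E
```

```text
{'clock': 0.15, 'joint_pos': array([-0.02262914,  0.33271779, -0.06467605,  1.46075031,  0.02160981,
        1.34990499, -0.08853024]), 'joint_velocities': array([ 0.00031856, -0.00313953,  0.00085047, -0.00351922,  0.00093298,
        0.00164675,  0.00090486]), 'tau': array([ 1.13752249e-03, -6.25829744e+01,  4.95374459e-02, -3.91853535e+01,
        1.63436425e-02,  7.44175835e-03, -2.63868424e-05]), 'position': array([6.24725262e-01, 1.04028258e-06, 2.41703286e-01]), 'ee_rot': array([ 7.07108312e-01,  7.07105043e-01, -4.05795154e-04, -3.60078081e-04]), 'ft_force': array([-0.6760003 , -0.17651644,  0.06022074]), 'torque': array([ 0.04881951, -0.00332306,  0.00054116]), 'grasp_force': 0.0, 'grip_width': 1.0012159708284878} 0.011
scene [0.15626302 0.74657528 0.52458244] 418.0987015108193 [ 0.45643045 -0.72250274 -0.51928898]
side [0.42190949 1.08668618 0.66047365] 437.0129405251701 [ 0.11885467 -0.84613147 -0.51955279]
[[-2.22930889e-04 -9.60356961e-01 -2.78773129e-01  7.11496141e-02]
 [ 9.99999961e-01 -1.67734273e-04 -2.21851021e-04 -6.74748395e-04]
 [ 1.66296364e-04 -2.78773168e-01  9.60356961e-01 -1.31650445e-01]
 [ 0.00000000e+00  0.00000000e+00  0.00000000e+00  1.00000000e+00]]
```

View pics/scene0.png

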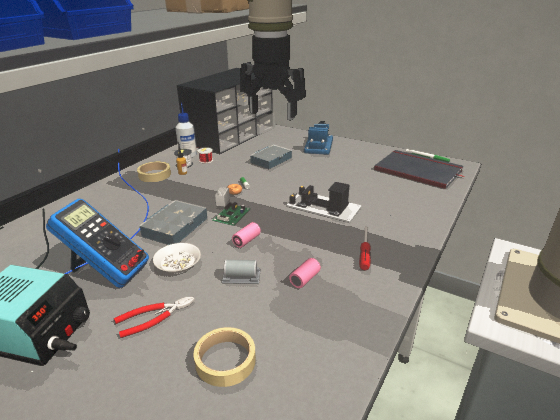

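View pics/side0.png

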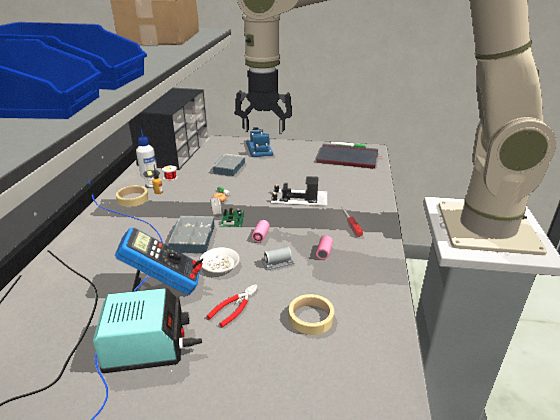

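The grey cell in its rest is at scene (241,269). The look-alikes are the pink cells at (246,235) and (305,272), plus the tape rolls, which aren't relevant. I choose the grey one. The tester is at (322,200), with its hood at about (340,193) and its terminals at about (293,192).

```bash
python3 - <<'E'
from h import *
c=load('scene')
a=c['color'][...,::-1]
x=cv2.resize(a[245:300,205:285],None,fx=7,fy=7,interpolation=cv2.INTER_CUBIC)
y=cv2.resize(a[170:225,275:370],None,fx=8,fy=8,interpolation=cv2.INTER_CUBIC)[:, :760]
x=x[:, :560]; im=np.zeros((385+440,760,3),np.uint8); im[:385,:560]=x; im[385:]=y
cv2.imwrite('pics/crop.png',cv2.resize(im,(552,600)))
for n in('scene','side'):
    c=load(n);P=pts(c)
    if n=='scene':
        for u,v in [(241,262),(246,235),(305,272),(339,190),(322,205),(293,190),(340,250),(241,269)]: print(n,u,v,P[v,u].round(4))
    else:
        for u,v in [(278,255),(312,188),(300,200),(277,190)]: print(n,u,v,P[v,u].round(4))
E
```

```text
scene 241 262 [0.5502 0.2394 0.0355]
scene 246 235 [0.6042 0.1459 0.0253]
scene 305 272 [0.4347 0.1961 0.0284]
scene 339 190 [ 0.4882 -0.0731  0.0649]
scene 322 205 [ 0.5321 -0.0783  0.0092]
scene 293 190 [ 0.6445 -0.132  -0.0028]
scene 340 250 [ 0.4224  0.0588 -0.0021]
scene 241 269 [0.5431 0.2501 0.0287]
side 278 255 [0.5483 0.2496 0.0297]
side 312 188 [ 0.493  -0.0662  0.0504]
side 300 200 [ 0.5276 -0.0642  0.0077]
side 277 190 [ 0.6056 -0.1131  0.0101]
```

View pics/crop.png

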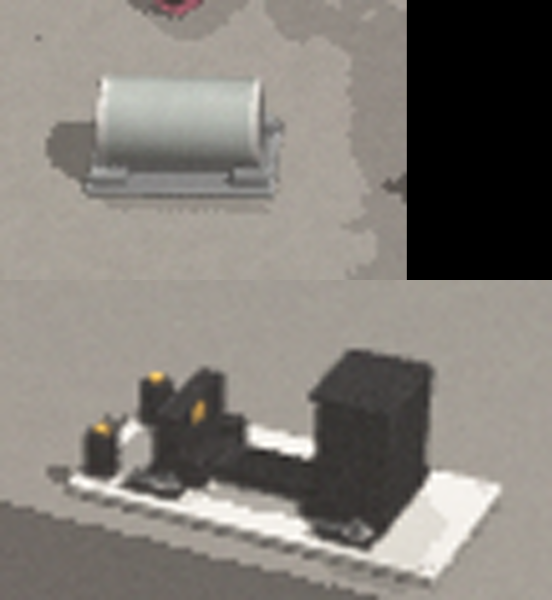

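View pics/wrist0.png

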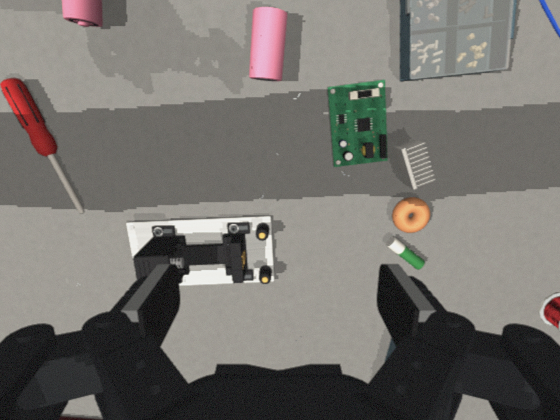

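The crop shows a grey-sleeved can lying level in the grey rest. A small stub on its right end, crop (275,125), is probably the button, pointing towards -x. The tester's hood is on its right (robot side) and the end wall and terminals are on the far side, so tester x runs roughly along world +x. In the wrist view the plate is centred at about (200,250), with the hood at (160,257), the wall at (238,257) and the terminals at (263,232) and (265,274).

```bash
python3 - <<'E'
from h import *
# cell
for n in('scene','side'):
    c=load(n);P=pts(c);m=(np.hypot(P[...,0]-.547,P[...,1]-.245)<.06)&(P[...,2]>.012)&(P[...,2]<.06)&(c['range_z']>0)
    Q=P[m]; 
    S=np.cov(Q[Q[:,2]>.02][:,:2].T); w,V=np.linalg.eigh(S); d=V[:,1]; d=d*np.sign(d[0]); nn=np.array([-d[1],d[0]])
    top=Q[Q[:,2]>.02]; s=Q[:,:2]@d; r=Q[:,:2]@nn
    sm=top[:,:2]@d; ce=[]
    mid=(sm>np.percentile(sm,15))&(sm<np.percentile(sm,85))
    R_=top[mid][:,:2]@nn; Z=top[mid][:,2]
    from scipy.optimize import least_squares
    f=least_squares(lambda p:np.hypot(R_-p[0],Z-p[1])-.0165,[R_.mean(),.02],loss='soft_l1',f_scale=.001)
    A=np.arctan2(d[1],d[0]); lo,hi=np.percentile(sm,[0,100])
    print(n,len(Q),'yaw',np.degrees(A),'axis r,z',f.x,np.sqrt(2*f.cost/len(R_)),'s',lo,hi)
    h,e=np.histogram(sm,bins=np.arange(lo-.002,hi+.004,.002)); print(h)
    for a,b in((lo,lo+.004),(hi-.004,hi)):
        k=(sm>=a)&(sm<=b); print('end',top[k].mean(0).round(4),top[k].std(0).round(4))
    print('centre',d*(lo+hi)/2+nn*f.x[0])
    print('pixbox',np.argwhere(m).min(0),np.argwhere(m).max(0))
# tester from wrist
for n in ('wrist','scene','side'):
    c=load(n);P=pts(c); a=c['color'].astype(int)
    m=(np.abs(P[...,0]-.54)<.11)&(np.abs(P[...,1]+.09)<.07)&(c['range_z']>0)
    wh=m&(a.min(-1)>190)&(abs(P[...,2]-.006)<.006)
    Q=P[wh]; rect=cv2.minAreaRect((Q[:,:2]*1000).astype(np.float32)); print(n,'plate',rect,Q[:,2].mean(),len(Q))
    k=m&(P[...,2]>.0585)&(P[...,2]<.075);Q=P[k]; print('hood',len(Q),cv2.minAreaRect((Q[:,:2]*1000).astype(np.float32)) if len(Q)>5 else 0, np.median(Q[:,2]),Q.min(0),Q.max(0))
    k=m&(P[...,2]>.034)&(P[...,2]<.045)&(P[...,0]>.52);Q=P[k]; print('wall',len(Q),cv2.minAreaRect((Q[:,:2]*1000).astype(np.float32)) if len(Q)>5 else 0,np.median(Q[:,2]))
E
```

```text
scene 519 yaw 30.971933083477026 axis r,z [-0.07991983  0.01901844] 0.0009501835812790305 s 0.5669001927035756 0.6271823811281096
[ 0 20 14 14 13 13 14 14 14 15 15 21 14 15 14 13 14 14 13 12 14 14 13 15
 11 14 13 15 13 14 14  9  0]
end [0.5253 0.2296 0.0293] [0.004  0.0073 0.0051]
end [0.5728 0.2607 0.0294] [0.0031 0.0051 0.005 ]
centre [0.55304303 0.23872345]
pixbox [260 224] [276 256]
side 344 yaw 25.35746255829879 axis r,z [-0.02091492  0.02144719] 0.0013088855576460403 s 0.5708453660870624 0.6341709340817158
[ 0  9  5 11 10  7 11  7 10  9 11  7  7  8 12 11  7  8 11  8  8 10  8 12
  8  9 11  8 10  9 17 10  5  0]
end [0.5234 0.2325 0.0317] [0.0029 0.0054 0.0057]
end [0.5787 0.2536 0.0273] [0.0036 0.0066 0.0048]
centre [0.55341571 0.23913293]
pixbox [246 264] [263 290]
wrist plate ((532.6416015625, -91.20050048828125), (167.2393341064453, 86.45523834228516), 2.686556339263916) 0.005957002272976334 2501
hood 604 ((495.7575988769531, -79.88866424560547), (37.003936767578125, 26.207595825195312), 1.7966026067733765) 0.06495360388219189 [ 0.47754491 -0.09351101  0.05851977] [ 0.5140343 
[... 405 characters left out ...]
 0.06347762312681784 [ 0.47810936 -0.11663045  0.05859123] [ 0.51521327 -0.06519408  0.0670748 ]
wall 54 ((578.33984375, -86.78218841552734), (13.902777671813965, 47.35483169555664), 1.2902741432189941) 0.037358550392075564
side plate ((531.6198120117188, -94.14997863769531), (169.1039581298828, 101.97530364990234), 2.5146055221557617) 0.0069059998359881575 304
hood 112 ((498.18133544921875, -89.25702667236328), (35.72808074951172, 54.15838623046875), 4.420112609863281) 0.06579361606693157 [ 0.47907511 -0.11669539  0.05864362] [ 0.51555504 -0.06203529  0.06910981]
wall 37 ((578.3165893554688, -86.2369613647461), (11.953360557556152, 46.74872970581055), 2.377981662750244) 0.039761113903740354
```

The rows are not in the units I measure in: turns go in shares of pi rad. I convert before sending: 1.08 rad is 0.3438.

Request:
move_arm:
  plan:
    - {"delta_pos":[0.06,-0.02,0.01],"turn":[0,0,0.0573]}
    - {"delta_pos":[0.12,-0.045,0.02],"turn":[0,0,0.1146]}
    - {"delta_pos":[0.18,-0.065,0.03],"turn":[0,0,0.1719]}
    - {"delta_pos":[0.232,-0.085,0.042],"turn":[0,0,0.2292]}
    - {"delta_pos":[0.232,-0.085,0.042],"turn":[0,0,0.2865]}
    - {"delta_pos":[0.232,-0.085,0.042],"turn":[0,0,0.3438],"fingers":0.3}
    - {"delta_pos":[0.232,-0.085,0.042],"turn":[0,0,0.3438],"fingers":0.3}
    - {"delta_pos":[0.232,-0.085,0.042],"turn":[0,0,0.3438],"fingers":0.3}
    - {"delta_pos":[0.232,-0.085,0.042],"turn":[0,0,0.3438],"fingers":0.3}

```text
validation failed for argument at $.pl...
```

```bash
python3 - <<'E'
from h import *
c=snap('wrist'); save(c,'wrist1.png'); o=c['o']
print(o['position'],Ro.from_quat(o['ee_rot']).as_matrix().round(3).tolist(),o['joint_pos'],o['grip_width'])
P=pts(c);m=(np.hypot(P[...,0]-.55,P[...,1]-.239)<.06)&(P[...,2]>.012)&(P[...,2]<.05)&(c['range_z']>0)
Q=P[m]; t=Q[Q[:,2]>.024]
rect=cv2.minAreaRect((t[:,:2]*1000).astype(np.float32)); print(rect,len(t),Q[:,2].max())
for k in range(4): print(cv2.boxPoints(rect)[k])
# ends: all pixels by s
a=np.radians(28); d=np.array([np.cos(a),np.sin(a)]); s=(t[:,:2]-[.553,.239])@d; r=(t[:,:2]-[.553,.239])@[-d[1],d[0]]
print('s',s.min(),s.max()); 
ctr=[]
for b in np.arange(-.028,.03,.006):
    k=abs(s-b)<.003; print(round(b,3),((r[k].min()+r[k].max())/2).round(5) if k.any() else None,t[k][:,2].max() if k.any() else None)
Q2=P[(np.hypot(P[...,0]-.553,P[...,1]-.239)<.06)&(P[...,2]>.010)&(c['range_z']>0)]
s2=(Q2[:,:2]-[.553,.239])@d; r2=(Q2[:,:2]-[.553,.239])@[-d[1],d[0]]
k=abs(r2)<.006; print('near axis s',s2[k].min(),s2[k].max())
for x in np.arange(-.040,.040,.002):
    kk=k&(abs(s2-x)<.001)
    if kk.any(): print(round(x,3),Q2[kk][:,2].max().round(4),end='; ')
E
```

```text
[6.24725262e-01 1.04028258e-06 2.41703286e-01] [[0.0, 1.0, -0.001], [1.0, -0.0, -0.0], [-0.0, -0.001, -1.0]] [-0.02262914  0.33271779 -0.06467605  1.46075031  0.02160981  1.34990499
 -0.08853024] 1.0012159708284878Traceback (most recent call last):
  File "<stdin>", line 6, in <module>
    return umr_maximum(a, axis, None, out, keepdims, initial, where)
ValueError: zero-size array to reduction operation maximum which has no identity
```

View pics/wrist1.png

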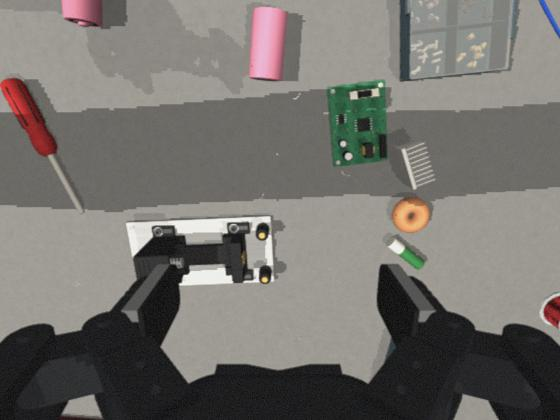

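The move was refused, so the picture shows the unchanged start view. I'll resend it with every field in every row.

To row units: 1.08 rad is 0.3438.

Request:
move_arm:
  plan:
    - {"delta_pos":[0.06,-0.02,0.01],"turn":[0,0,0.0573],"fingers":0.0}
    - {"delta_pos":[0.12,-0.045,0.02],"turn":[0,0,0.1146],"fingers":0.0}
    - {"delta_pos":[0.18,-0.065,0.03],"turn":[0,0,0.1719],"fingers":0.0}
    - {"delta_pos":[0.232,-0.085,0.042],"turn":[0,0,0.2292],"fingers":0.0}
    - {"delta_pos":[0.232,-0.085,0.042],"turn":[0,0,0.2865],"fingers":0.0}
    - {"delta_pos":[0.232,-0.085,0.042],"turn":[0,0,0.3438],"fingers":0.3}
    - {"delta_pos":[0.232,-0.085,0.042],"turn":[0,0,0.3438],"fingers":0.3}
    - {"delta_pos":[0.232,-0.085,0.042],"turn":[0,0,0.3438],"fingers":0.3}
    - {"delta_pos":[0.232,-0.085,0.042],"turn":[0,0,0.3438],"fingers":0.3}

```text
clock: 1.32
position: [0.5402, 0.2317, 0.2003]
ee_rot: [0.97, 0.244, 0.0, -0.0]
ft_force: [-0.3, 0.3, -0.4]
grip_width: 0.704
grasp_force: 0.0
```

```bash
cat > cell.py <<'E'
from h import *
c=snap('wrist'); save(c,'wrist1.png'); o=c['o']
print(o['position'],Ro.from_quat(o['ee_rot']).as_matrix().round(3).tolist(),o['joint_pos'],o['grip_width'])
P=pts(c);m=(np.hypot(P[...,0]-.55,P[...,1]-.239)<.06)&(P[...,2]>.012)&(P[...,2]<.05)&(c['range_z']>0)
Q=P[m]; t=Q[Q[:,2]>.024]
rect=cv2.minAreaRect((t[:,:2]*1000).astype(np.float32)); print(rect,len(t),Q[:,2].max())
a=np.radians(28); d=np.array([np.cos(a),np.sin(a)]); s=(t[:,:2]-[.553,.239])@d; r=(t[:,:2]-[.553,.239])@[-d[1],d[0]]
print('s',s.min(),s.max())
for b in np.arange(-.028,.03,.006):
    k=abs(s-b)<.003; print(round(b,3),((r[k].min()+r[k].max())/2).round(5) if k.any() else None,t[k][:,2].max() if k.any() else None)
Q2=P[(np.hypot(P[...,0]-.553,P[...,1]-.239)<.06)&(P[...,2]>.010)&(c['range_z']>0)]
s2=(Q2[:,:2]-[.553,.239])@d; r2=(Q2[:,:2]-[.553,.239])@[-d[1],d[0]]
k=abs(r2)<.006
for x in np.arange(-.040,.040,.002):
    kk=k&(abs(s2-x)<.001)
    if kk.any(): print(round(x,3),Q2[kk][:,2].max().round(4),end='; ')
# fingertips in tool frame
T=Ro.from_quat(o['ee_rot']).as_matrix()
for n in('wrist','scene','side'):
    cc=c if n=='wrist' else snap(n); X=(pts(cc)-o['position'])@T; k=(abs(X[...,0])<.02)&(abs(X[...,1])<.06)&(abs(X[...,2])<.04)&(cc['range_z']>0); F=X[k]
    if len(F): print('\n',n,len(F),F.min(0),F.max(0),np.percentile(F[:,2],97))
E
python3 cell.py
```

```text
[0.54016284 0.23168512 0.20032921] [[0.881, 0.473, 0.0], [0.473, -0.881, 0.0], [0.0, 0.0, -1.0]] [-0.42206283  0.27787987 -0.07293507  1.61913153  0.02110285  1.24528827
 -1.57715136] 0.7039681316516944
((553.1072998046875, 239.73287963867188), (62.748661041259766, 32.21897506713867), 28.951963424682617) 2319 0.039072512883884525
s -0.031103349749779442 0.03181871968835778
-0.028 -0.00029 0.03860127928021237
-0.022 0.0002 0.03878175846703899
-0.016 0.00022 0.038312021645880795
-0.01 0.00023 0.03891925451220171
-0.004 0.00023 0.039072512883884525
0.002 0.00026 0.03808437664969275
0.008 0.00073 0.03836347317799113
0.014 0.00078 0.03882797356987405
0.02 0.00081 0.03859064911429491
0.026 0.0008 0.0387539219213284
-0.03 0.0379; -0.028 0.0386; -0.026 0.0378; -0.024 0.0376; -0.022 0.0388; -0.02 0.0385; -0.018 0.0377; -0.016 0.0383; -0.014 0.0378; -0.012 0.0389; -0.01 0.0378; -0.008 0.0376; -0.006 0.278; -0.004 0.2797; -0.002 0.28; 0.0 0.0378; 0.002 0.0381; 0.004 0.0381; 0.006 0.0382; 0.008 0.0384; 0.01 0.0383; 0.012 0.0379; 0.014 0.0388; 0.016 0.0374; 0.018 0.0383; 0.02 0.0383; 0.022 0.0386; 0.024 0.0378; 0.026 0.0388; 0.028 0.0373; 0.03 0.0367; 0.032 0.0257; 
 wrist 5927 [-0.01199837 -0.05994204 -0.03999917] [0.01393414 0.05719696 0.00700929] 0.0017760294118455379

 scene 375 [-0.01300302 -0.05964842 -0.03998045] [0.01266091 0.05478219 0.00712269] 0.006083975960003049

 side 309 [-0.01091883 -0.0474687  -0.03985102] [0.01289068 0.03882761 0.00480146] 0.0036135304382395187
```

View pics/wrist1.png

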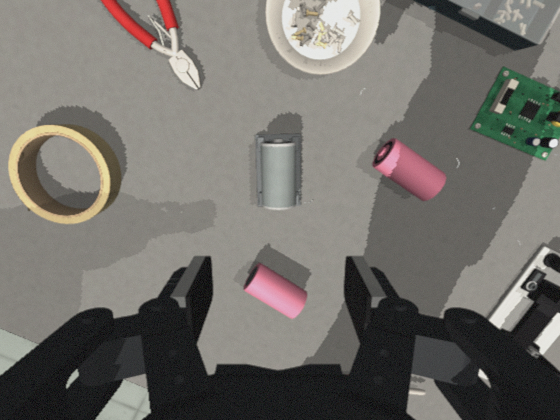

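The wrist view shows the grey cell at (279,173), vertical in the image, with pink look-alikes at (410,170) and (275,290). I need to see which end carries the button.

```bash
python3 - <<'E'
from h import *
ims=[]
for n,(u0,v0,u1,v1) in {'wrist':(250,125,310,220),'scene':(215,252,270,290),'side':(255,238,300,275)}.items():
    a=load(n)['color'][v0:v1,u0:u1,::-1]; f=600/a.shape[0] if n=='wrist' else 420/a.shape[1]
    ims.append(cv2.resize(a,None,fx=f,fy=f,interpolation=cv2.INTER_CUBIC))
C=np.zeros((600,800,3),np.uint8); C[:600,:ims[0].shape[1]]=ims[0][:600]
h=min(300,ims[1].shape[0]); C[:h,380:800]=ims[1][:h,:420]; h=min(300,ims[2].shape[0]); C[300:300+h,380:800]=ims[2][:h,:420]
cv2.imwrite('pics/ends.png',C)
E
```

```text
(no output)
```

View pics/ends.png

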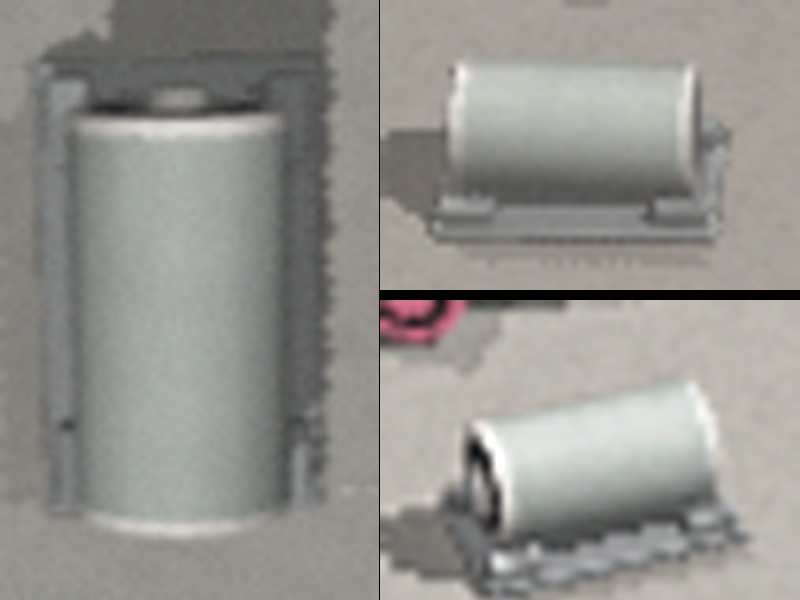

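Both views show the button on the +28.8° end: the upper end at crop (180,98) in the wrist view, and the left end in the side view. The small stub in the scene crop was only a corner of the rest. Next I'll look at the tester with the tool turned the way it will be for placing.

To row units: 0.447 rad is 0.1423.

Request:
move_arm:
  plan:
    - {"delta_pos":[-0.031,0.044,0],"turn":[0,0,0.0255],"fingers":0.3}
    - {"delta_pos":[-0.062,0.088,0],"turn":[0,0,0.0509],"fingers":0.3}
    - {"delta_pos":[-0.094,0.132,0],"turn":[0,0,0.0764],"fingers":0.3}
    - {"delta_pos":[-0.125,0.176,0],"turn":[0,0,0.1019],"fingers":0.3}
    - {"delta_pos":[-0.156,0.22,0],"turn":[0,0,0.1273],"fingers":0.3}
    - {"delta_pos":[-0.187,0.2645,0],"turn":[0,0,0.1423],"fingers":0.3}
    - {"delta_pos":[-0.187,0.2645,0],"turn":[0,0,0.1423],"fingers":0.3}
    - {"delta_pos":[-0.187,0.2645,0],"turn":[0,0,0.1423],"fingers":0.3}

```text
clock: 2.48
position: [0.4999, -0.0889, 0.2004]
ee_rot: [1.0, 0.022, 0.0, -0.0]
ft_force: [-0.3, 1.2, -0.3]
grip_width: 0.7
grasp_force: 0.0
```

```bash
cat > tester.py <<'E'
from h import *
c=snap('wrist'); save(c,'wrist2.png'); o=c['o']; print(o['clock'],o['position'],o['joint_pos'].round(2))
P=pts(c); a=c['color'].astype(int)
m=(np.abs(P[...,0]-.54)<.11)&(np.abs(P[...,1]+.09)<.07)&(c['range_z']>0)
def R(k): 
    Q=P[k]; print(len(Q),cv2.minAreaRect((Q[:,:2]*1000).astype(np.float32)),'z',np.median(Q[:,2]),'\n   ',np.percentile(Q,[1,99],axis=0).round(4).tolist()) if len(Q)>9 else print(len(Q))
for n,k in dict(plate=(a.min(-1)>170)&(abs(P[...,2]-.006)<.006),hood=(P[...,2]>.060)&(P[...,2]<.075)&(P[...,0]<.53),wall=(P[...,2]>.035)&(P[...,2]<.045)&(P[...,0]>.54),
  term=(P[...,2]>.023)&(P[...,2]<.03)&(P[...,0]>.590),floor=(abs(P[...,2]-.014)<.003)&(abs(P[...,0]-.535)<.03)&(a.max(-1)<90)).items(): print(n,end=' '); R(m&k)
E
python3 tester.py
```

```text
2.475 [ 0.49987721 -0.08885776  0.20038359] [-0.09  0.1   0.18  1.83 -0.02  1.21 -1.42]
plate 6737 ((531.7027587890625, -90.42585754394531), (169.3307647705078, 84.9150390625), 2.6670918464660645) z 0.005963572063095529 
    [[0.4497, -0.1331, 0.0007], [0.6157, -0.0466, 0.0082]]
hood 2472 ((497.0447082519531, -91.23880767822266), (36.67060852050781, 47.85466766357422), 3.1182541847229004) z 0.06504868341051182 
    [[0.479, -0.1145, 0.0633], [0.5152, -0.0678, 0.0667]]
wall 854 ((578.3839721679688, -87.40277099609375), (11.212925910949707, 47.02988815307617), 2.512727737426758) z 0.03888755267285708 
    [[0.5721, -0.1107, 0.0372], [0.5846, -0.0641, 0.0405]]
term 504 ((607.0631713867188, -86.20646667480469), (14.493423461914062, 68.28913116455078), 2.577559232711792) z 0.02592135789056249 
    [[0.5994, -0.1195, 0.0233], [0.6146, -0.0531, 0.0288]]
floor 1668 ((535.068115234375, -95.78181457519531), (60.33087921142578, 57.437164306640625), 1.353192925453186) z 0.013999685505984766 
    [[0.5064, -0.1117, 0.0122], [0.5646, -0.0696, 0.0157]]
```

View pics/wrist2.png

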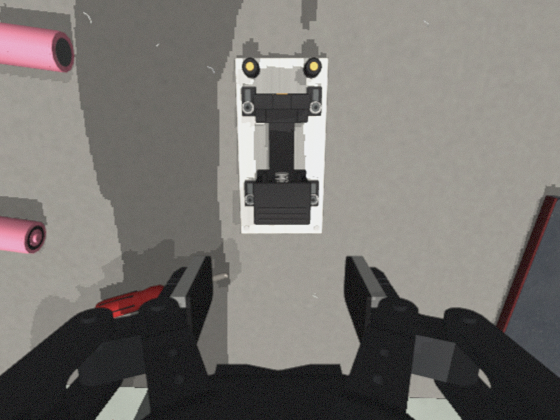

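The tester is square in view: plate at (281,145), hood at (282,205), wall at (281,103). The holder origin comes out at (0.5384, -0.0893) with yaw 2.6°. The wall and the hood edge agree on it within 0.1 mm, and the holder sits about 5 to 6 mm towards +x. Next I'll compute the pick moves.

```bash
cat > goal.py <<'E'
from h import *
def pose(xy,z,yaw,lean): # tool x along yaw, leaning back towards +x by lean (deg)
    a=np.radians(yaw); X=np.array([np.cos(a),np.sin(a),0]); Y=np.array([X[1],-X[0],0])
    return np.r_[xy,z], Ro.from_matrix(np.c_[X,Y,[0,0,-1]])*Ro.from_rotvec([0,-np.radians(lean),0])
def rows(*gs):
    o=get_obs(); R0=Ro.from_quat(o['ee_rot']); print('t',o['clock'],o['position'].round(4),'F',o['ft_force'].round(1),'w',o['grip_width'])
    for p,R in gs: print((R0.inv().apply(p-o['position'])).round(4).tolist(),(R0.inv()*R).as_rotvec().round(3).tolist())
HO=np.array([.5384,-.0893]); YW=2.6
def ins(C,th,lean,g=4.,dn=3.5,dy=0):
    """holder coords mm: cell centre C=(x,z), tilt th; tool lean; grip g mm towards button, TCP dn mm past axis"""
    t,l=np.radians([th,lean]); A=np.array(C)+g*np.array([np.cos(t),np.sin(t)])+dn*np.array([-np.sin(l),-np.cos(l)])
    a=np.radians(YW); return pose(HO+A[0]/1000*np.array([np.cos(a),np.sin(a)])+dy/1000*np.array([-np.sin(a),np.cos(a)]),A[1]/1000,YW,lean)
E
python3 -c "
from goal import *
rows(pose([.5551,.2406],.12,28.8,12),pose([.5551,.2406],.0171,28.8,12))"
```

```text
t 2.525 [ 0.5    -0.0882  0.2003] F [-0.2  0.3 -0.7] w 0.6995591392856628
[0.0701, -0.3259, 0.0805] [-0.048, -0.206, -0.455]
[0.0701, -0.3258, 0.1834] [-0.048, -0.206, -0.455]
```

To row units: -0.455 rad is -0.1448.

Request:
move_arm:
  plan:
    - {"delta_pos":[0.012,-0.055,0.013],"turn":[-0.0025,-0.0108,-0.0242],"fingers":0.3}
    - {"delta_pos":[0.024,-0.11,0.026],"turn":[-0.0051,-0.0216,-0.0484],"fingers":0.3}
    - {"delta_pos":[0.036,-0.165,0.04],"turn":[-0.0076,-0.0328,-0.0726],"fingers":0.3}
    - {"delta_pos":[0.047,-0.22,0.053],"turn":[-0.0102,-0.0436,-0.0968],"fingers":0.3}
    - {"delta_pos":[0.059,-0.275,0.067],"turn":[-0.0127,-0.0547,-0.121],"fingers":0.3}
    - {"delta_pos":[0.0701,-0.3259,0.0805],"turn":[-0.0153,-0.0656,-0.1448],"fingers":0.3}
    - {"delta_pos":[0.0701,-0.3259,0.0805],"turn":[-0.0153,-0.0656,-0.1448],"fingers":0.3}
    - {"delta_pos":[0.0701,-0.3259,0.11],"turn":[-0.0153,-0.0656,-0.1448],"fingers":0.3}
    - {"delta_pos":[0.0701,-0.3259,0.14],"turn":[-0.0153,-0.0656,-0.1448],"fingers":0.3}
    - {"delta_pos":[0.0701,-0.3259,0.16],"turn":[-0.0153,-0.0656,-0.1448],"fingers":0.3}
    - {"delta_pos":[0.0701,-0.3259,0.16],"turn":[-0.0153,-0.0656,-0.1448],"fingers":0.3}

```text
clock: 3.9
position: [0.5545, 0.2391, 0.0392]
ee_rot: [0.963, 0.247, -0.103, 0.026]
ft_force: [0.4, 1.3, -0.2]
grip_width: 0.7
grasp_force: 0.0
```

```bash
python3 -c "
from goal import *
rows(pose([.5551,.2406],.0171,28.8,12))
o=get_obs();c=snap('wrist');c['o']=o;P=pts(c)
d=np.array([.876,.482]);n=np.array([-.482,.876]);k=(np.hypot(P[...,0]-.5522,P[...,1]-.239)<.05)&(P[...,2]>.024)&(P[...,2]<.045)
Q=P[k];T=(pts(c)-o['position'])@Ro.from_quat(o['ee_rot']).as_matrix()
r=(Q[:,:2]-[.5522,.239])@n;s=(Q[:,:2]-[.5522,.239])@d
for b in np.arange(-.03,.034,.006):
  q=abs(s-b)<.003
  if q.any(): print(round(b,3),r[q].min().round(4),r[q].max().round(4),Q[q][:,2].max().round(4))
print(s.min(),s.max())
f=(abs(T[...,0])<.02)&(abs(T[...,2])<.03)&(abs(T[...,1])<.06);print('tips',T[f].max(0),o['joint_pos'].round(2))
"
```

```text
t 3.9 [0.5545 0.2391 0.0392] F [ 0.4  1.3 -0.2] w 0.6995492406450488
[0.0058, -0.001, 0.0214] [-0.0, 0.003, -0.002]
-0.03 -0.0158 0.0158 0.0383
-0.024 -0.0162 0.0161 0.0386
-0.018 -0.016 0.0159 0.0381
-0.012 -0.0303 0.0162 0.0383
-0.006 -0.0303 0.0301 0.0449
-0.0 -0.0303 0.0301 0.045
0.006 -0.0426 0.042 0.0449
0.012 -0.0439 0.0434 0.045
0.018 -0.0159 0.0162 0.0382
0.024 -0.016 0.0163 0.0383
0.03 -0.0157 0.0162 0.0383
-0.030366240830589832 0.033494534196269014
tips [0.01999983 0.04293461 0.01940569] [-0.44  0.61 -0.06  1.52  0.04  1.22 -1.58]
```

Request:
move_arm:
  plan:
    - {"delta_pos":[0.003,-0.001,0.011],"turn":[0,0,0],"fingers":0.3}
    - {"delta_pos":[0.0058,-0.001,0.0214],"turn":[0,0,0],"fingers":0.3}
    - {"delta_pos":[0.0058,-0.001,0.0214],"turn":[0,0,0],"fingers":0.3}
    - {"delta_pos":[0.0058,-0.001,0.0214],"turn":[0,0,0],"fingers":0.7}
    - {"delta_pos":[0.0058,-0.001,0.0214],"turn":[0,0,0],"fingers":0.7}
    - {"delta_pos":[0.0058,-0.001,0.0214],"turn":[0,0,0],"fingers":0.75}
    - {"delta_pos":[0.0058,-0.001,0.0214],"turn":[0,0,0],"fingers":0.75}
    - {"delta_pos":[0.0058,-0.001,0.0214],"turn":[0,0,0],"fingers":0.75}
  force: 70

```text
clock: 4.95
position: [0.5566, 0.241, 0.0189]
ee_rot: [0.964, 0.246, -0.101, 0.026]
ft_force: [0.7, 0.3, 6.2]
grip_width: 0.36
grasp_force: 69.5
```

```bash
python3 -c "
from goal import *
print(get_obs()['grasp_force'],get_obs()['position'])
rows(pose([.5551,.2406],.12,28.8,12),pose([.5551,.2406],.0171,28.8,12))"
```

```text
69.45803046226501 [0.55658546 0.24095907 0.01885136]
t 4.95 [0.5566 0.241  0.0189] F [0.7 0.3 6.2] w 0.3600447105195604
[-0.0224, -0.0004, -0.0987] [-0.0, -0.001, -0.002]
[-0.0011, -0.0004, 0.002] [-0.0, -0.001, -0.002]
```

Request:
move_arm:
  plan:
    - {"delta_pos":[-0.002,0,-0.01],"turn":[0,0,0],"fingers":0.75}
    - {"delta_pos":[-0.008,0,-0.035],"turn":[0,0,0],"fingers":0.75}
    - {"delta_pos":[-0.017,0,-0.075],"turn":[0,0,0],"fingers":0.75}
    - {"delta_pos":[-0.0235,0,-0.105],"turn":[0,0,0],"fingers":0.75}
    - {"delta_pos":[-0.0235,0,-0.105],"turn":[0,0,0],"fingers":0.75}
    - {"delta_pos":[-0.0235,0,-0.105],"turn":[0,0,0],"fingers":0.75}

```text
clock: 5.7
position: [0.5546, 0.2399, 0.125]
ee_rot: [0.963, 0.246, -0.102, 0.026]
ft_force: [0.3, -0.7, -1.2]
grip_width: 0.361
grasp_force: 69.3
```

```bash
cat > held.py <<'E'
from goal import *
def held(n='wrist',v=True):
    c=snap(n);o=c['o'];T=(pts(c)-o['position'])@Ro.from_quat(o['ee_rot']).as_matrix(); a=c['color'].astype(int)
    k=(abs(T[...,0])<.045)&(abs(T[...,1])<.0175)&(abs(T[...,2])<.04)&(c['range_z']>0)&(a.max(-1)>60)
    Q=T[k]; top=[]
    for b in np.arange(-.036,.042,.004):
        q=(abs(Q[:,0]-b)<.002)&(abs(Q[:,1])<.008)
        if q.sum()>5: top.append((b,np.percentile(Q[q][:,2],50 if n!='wrist' else 10),q.sum()))
    print(n,len(Q),Q[:,0].min().round(4),Q[:,0].max().round(4)); print([(round(x,3),round(z,4),int(m)) for x,z,m in top]); return Q
if __name__=='__main__':
    print(get_obs()['grasp_force'],get_obs()['ft_force'])
    for n in('wrist','scene','side'): held(n)
    rows(ins((30,62),25,-13),ins((10,52),25,-13))
E
python3 held.py
```

```text
69.3408751487732 [ 0.30461693 -0.70527887 -1.17314792]
wrist 10330 -0.0377 0.0283
[(np.float64(-0.036), np.float64(-0.0108), 158), (np.float64(-0.032), np.float64(-0.0119), 232), (np.float64(-0.028), np.float64(-0.0128), 241), (np.float64(-0.024), np.float64(-0.0135), 246), (np.float64(-0.02), np.float64(-0.0144), 263), (np.float64(-0.016), np.float64(-0.0154), 271), (np.float64(-0.012), np.float64(-0.0162), 293), (np.float64(-0.008), np.float64(-0.017), 294), (np.float64(-0.004), np.float64(-0.0179), 309), (np.float64(-0.0), np.float64(-0.0188), 322), (np.float64(0.004), np.float64(-0.0196), 347), (np.float64(0.008), np.float64(-0.0205), 356), (np.float64(0.012), np.float64(-0.0213), 372), (np.float64(0.016), np.float64(-0.0222), 393), (np.float64(0.02), np.float64(-0.0225), 579), (np.float64(0.024), np.float64(-0.0149), 589), (np.float64(0.028), np.float64(-0.0104), 398)]
scene 376 -0.0361 0.028
[(np.float64(-0.036), np.float64(-0.0082), 13), (np.float64(-0.032), np.float64(-0.0064), 22), (np.float64(-0.028), np.float64(-0.0105), 9), (np.float64(-0.024), np.float64(-0.0109), 14), (np.float64(-0.02), np.float64(-0.0119), 12), (np.float64(-0.016), np.float64(-0.0134), 10), (np.float64(-0.012), np.float64(-0.0136), 12), (np.float64(-0.008), np.float64(-0.0147), 10)]
side 228 -0.0373 0.0271
[(np.float64(-0.036), np.float64(-0.0099), 8), (np.float64(-0.024), np.float64(-0.0123), 7), (np.float64(0.012), np.float64(-0.0221), 6), (np.float64(0.016), np.float64(-0.0213), 7), (np.float64(0.02), np.float64(-0.0217), 7), (np.float64(0.024), np.float64(-0.0109), 9), (np.float64(0.028), np.float64(-0.0008), 9)]
t 5.85 [0.5545 0.2399 0.1245] F [-0.7  0.8 -0.9] w 0.3599317835001383
[-0.1245, 0.2962, 0.0925] [-0.003, 0.431, 0.459]
[-0.1399, 0.2874, 0.106] [-0.003, 0.431, 0.459]
```

The grip is as planned: the cell is 12.2° to the tool, held 5 mm from its middle towards the button, with its axis 1.9 mm behind the TCP. Now to the approach pose.

```bash
python3 -c "
from goal import *
k=dict(g=5,dn=-1.9)
rows(ins((45,105),25,-12.8,**k),ins((38.2,64.7),25,-12.8,**k))"; sed -i 's/g=4.,dn=3.5/g=5.,dn=-1.9/' goal.py
```

```text
t 5.85 [0.5545 0.2399 0.1245] F [-0.7  0.8 -0.9] w 0.3599317835001383
[-0.1218, 0.3027, 0.0421] [-0.003, 0.428, 0.459]
[-0.1193, 0.2997, 0.0828] [-0.003, 0.428, 0.459]
```

```bash
sed -i 's/dn=-1.9/dn=1.9/' goal.py; python3 -c "
from goal import *
rows(ins((45,105),25,-12.8),ins((38.2,64.7),25,-12.8))"
```

```text
t 5.85 [0.5545 0.2399 0.1245] F [-0.7  0.8 -0.9] w 0.3599317835001383
[-0.1203, 0.303, 0.0456] [-0.003, 0.428, 0.459]
[-0.1178, 0.3, 0.0863] [-0.003, 0.428, 0.459]
```

To row units: 0.459 rad is 0.1461.

Request:
move_arm:
  plan:
    - {"delta_pos":[-0.017,0.043,0.0065],"turn":[0,0.0194,0.021],"fingers":0.75}
    - {"delta_pos":[-0.034,0.087,0.013],"turn":[-0.0003,0.0388,0.0417],"fingers":0.75}
    - {"delta_pos":[-0.051,0.13,0.0195],"turn":[-0.0003,0.0583,0.0627],"fingers":0.75}
    - {"delta_pos":[-0.069,0.173,0.026],"turn":[-0.0006,0.078,0.0834],"fingers":0.75}
    - {"delta_pos":[-0.086,0.216,0.0325],"turn":[-0.0006,0.0974,0.1044],"fingers":0.75}
    - {"delta_pos":[-0.103,0.26,0.039],"turn":[-0.001,0.1168,0.1251],"fingers":0.75}
    - {"delta_pos":[-0.1203,0.303,0.0456],"turn":[-0.001,0.1362,0.1461],"fingers":0.75}
    - {"delta_pos":[-0.1203,0.303,0.0456],"turn":[-0.001,0.1362,0.1461],"fingers":0.75}
    - {"delta_pos":[-0.1203,0.303,0.0456],"turn":[-0.001,0.1362,0.1461],"fingers":0.75}
    - {"delta_pos":[-0.1203,0.303,0.0456],"turn":[-0.001,0.1362,0.1461],"fingers":0.75}

```text
clock: 7.1
position: [0.5891, -0.0851, 0.106]
ee_rot: [0.993, 0.024, 0.112, -0.003]
ft_force: [-0.6, 0.2, -1.7]
grip_width: 0.361
grasp_force: 69.5
```

```bash
cat > look.py <<'E'
from held import *
e=np.array([np.cos(np.radians(YW)),np.sin(np.radians(YW))]); 
def look(z0=.05,lo=0.):
    for n in('scene','side','wrist'):
        c=snap(n); P=pts(c); a=c['color'].astype(int); rel=P[...,:2]-HO; X=rel@e*1e3; Y=rel@[-e[1],e[0]]*1e3; Z=P[...,2]*1e3
        k=(abs(X)<80)&(abs(Y)<19)&(Z>z0*1e3)&(Z<140)&(a.min(-1)>75)&(c['range_z']>0)
        print(n,k.sum(),'X',np.percentile(X[k],[1,99]).round(1),'Y',np.percentile(Y[k],[1,50,99]).round(1),'Z',np.percentile(Z[k],[1,99]).round(1))
        q=k&(abs(Y)<19)
        for b in range(-40,80,8):
            w=q&(abs(X-b)<2)
            if w.sum()>2: print((b,round(np.percentile(Z[w],97),1),int(w.sum())),end=' ')
        print()
if __name__=='__main__':
    o=get_obs(); print(o['joint_pos'].round(2),o['grasp_force']); look()
    rows(ins((38.2,64.7),25,-12.8),ins((20,56.2),25,-12.8))
E
python3 look.py
```

```text
[-0.03  0.24  0.13  1.9  -0.09  0.78 -1.38] 69.46024417877197
scene 199 X [13.4 76.3] Y [-18.2  14.1  19. ] Z [ 83. 127.]
(16, np.float64(108.3), 18) (24, np.float64(112.2), 26) (32, np.float64(116.2), 22) (40, np.float64(123.2), 20) (64, np.float64(123.8), 9) (72, np.float64(121.4), 3) 
side 136 X [-38.3  75.8] Y [-15.   12.6  18.8] Z [ 65.9 133.6]
(-24, np.float64(67.6), 4) (16, np.float64(111.9), 9) (24, np.float64(115.1), 19) (32, np.float64(119.0), 13) (64, np.float64(134.1), 13) (72, np.float64(125.3), 9) 
wrist 10366 X [13.8 78.1] Y [-17.9   1.5  17.6] Z [102.9 133.8]
(16, np.float64(110.9), 394) (24, np.float64(114.5), 498) (32, np.float64(118.7), 539) (40, np.float64(122.2), 574) (48, np.float64(126.0), 622) (56, np.float64(134.9), 899) (64, np.float64(133.3), 790) (72, np.float64(125.1), 749) 
t 7.25 [ 0.5891 -0.0856  0.1062] F [-0.2 -0.1 -1.7] w 0.365934900247932
[-0.0167, 0.0014, 0.0384] [-0.001, -0.002, 0.001]
[-0.0364, 0.0014, 0.0426] [-0.001, -0.002, 0.001]
```

Request:
move_arm:
  plan:
    - {"delta_pos":[-0.006,0.001,0.013],"turn":[0,0,0],"fingers":0.75}
    - {"delta_pos":[-0.011,0.0014,0.026],"turn":[0,0,0],"fingers":0.75}
    - {"delta_pos":[-0.0167,0.0014,0.0384],"turn":[0,0,0],"fingers":0.75}
    - {"delta_pos":[-0.0167,0.0014,0.0384],"turn":[0,0,0],"fingers":0.75}
    - {"delta_pos":[-0.0167,0.0014,0.0384],"turn":[0,0,0],"fingers":0.75}
    - {"delta_pos":[-0.0167,0.0014,0.0384],"turn":[0,0,0],"fingers":0.75}

```text
clock: 8.0
position: [0.5818, -0.0884, 0.0657]
ee_rot: [0.993, 0.022, 0.113, -0.003]
ft_force: [0.4, -0.2, -0.7]
grip_width: 0.362
grasp_force: 69.5
```

```bash
python3 - <<'E'
from look import *
look(.042)
save(load('side'),'side3.png',(255,165,345,220),8)
rows(ins((20,56.2),25,-12.8),ins((6,49.7),25,-12.8),ins((-2.6,45.7),25,-12.8))
E
```

```text
scene 195 X [ 7.  67.1] Y [-16.1  11.8  18.2] Z [46.9 82.8]
(8, np.float64(69.5), 19) (16, np.float64(71.4), 23) (24, np.float64(75.6), 22) (32, np.float64(78.8), 22) (56, np.float64(83.2), 9) (64, np.float64(82.1), 8) 
side 158 X [-49.6  68.2] Y [-17.1  11.6  18.8] Z [47.7 92.4]
(-24, np.float64(67.2), 4) (8, np.float64(70.8), 6) (16, np.float64(74.6), 15) (24, np.float64(76.9), 21) (32, np.float64(80.8), 7) (48, np.float64(85.2), 3) (56, np.float64(92.9), 14) (64, np.float64(85.2), 11) 
wrist 10484 X [ 6.3 70.5] Y [-18.2  -0.4  18.1] Z [62.2 94.5]
(8, np.float64(70.2), 385) (16, np.float64(74.0), 490) (24, np.float64(77.7), 536) (32, np.float64(81.6), 585) (40, np.float64(127.4), 641) (48, np.float64(94.5), 881) (56, np.float64(92.5), 802) (64, np.float64(84.9), 740) (72, np.float64(68.1), 159) 
t 8.15 [ 0.5816 -0.0884  0.0655] F [-0.2  0.7 -0.8] w 0.3600665248630713
[-0.0198, -0.001, 0.0047] [-0.0, -0.003, -0.0]
[-0.0349, -0.001, 0.0079] [-0.0, -0.003, -0.0]
[-0.0442, -0.001, 0.0098] [-0.0, -0.003, -0.0]
```

View pics/side3.png

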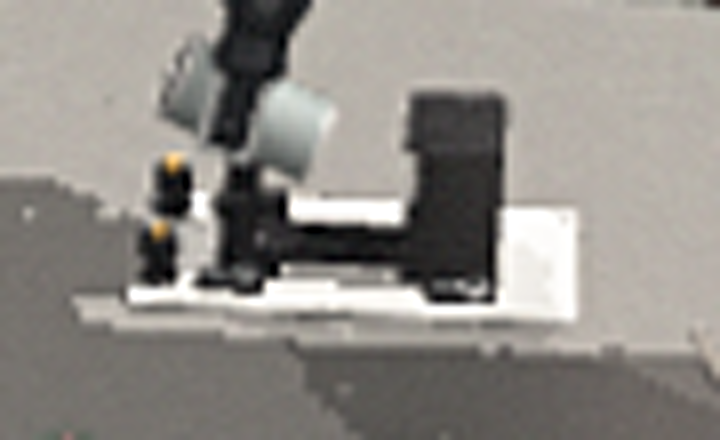

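The side view shows the cell at (270,125), tilted, with its flat end facing the hood's mouth at (410,150) and the fingers just above the wall at (250,190). Everything is clear and matches the prediction to about 1 to 2 mm. I slide it in along its axis.

Request:
move_arm:
  plan:
    - {"delta_pos":[-0.01,-0.0005,0.0024],"turn":[0,0,0],"fingers":0.75}
    - {"delta_pos":[-0.0198,-0.001,0.0047],"turn":[0,0,0],"fingers":0.75}
    - {"delta_pos":[-0.0255,-0.001,0.006],"turn":[0,0,0],"fingers":0.75}
    - {"delta_pos":[-0.031,-0.001,0.007],"turn":[0,0,0],"fingers":0.75}
    - {"delta_pos":[-0.0349,-0.001,0.0079],"turn":[0,0,0],"fingers":0.75}
    - {"delta_pos":[-0.0349,-0.001,0.0079],"turn":[0,0,0],"fingers":0.75}
    - {"delta_pos":[-0.0349,-0.001,0.0079],"turn":[0,0,0],"fingers":0.75}

```text
clock: 9.02
position: [0.5493, -0.0888, 0.0497]
ee_rot: [0.993, 0.022, 0.113, -0.003]
ft_force: [-0.2, 0.2, -1.2]
grip_width: 0.36
grasp_force: 69.5
```

```bash
python3 - <<'E'
from look import *
look(.042)
rows(ins((6,49.7),25,-12.8),ins((0,46.9),25,-12.8),ins((-2.6,45.7),25,-12.8),ins((-4.6,44.7),25,-12.8))
E
```

```text
scene 124 X [-20.9  35.1] Y [-13.5  13.8  18.5] Z [42.3 67.5]
(-16, np.float64(55.8), 14) (-8, np.float64(59.9), 19) (0, np.float64(63.3), 14) (24, np.float64(66.5), 9) (32, np.float64(67.3), 5) 
side 130 X [-49.6  38.1] Y [-17.2  11.5  18.9] Z [ 43.6 120.7]
(-24, np.float64(66.7), 12) (-16, np.float64(59.5), 11) (-8, np.float64(60.5), 10) (0, np.float64(66.5), 4) (16, np.float64(75.8), 3) (24, np.float64(76.2), 21) (32, np.float64(69.2), 8) 
wrist 10264 X [-26.1  38.1] Y [-18.1   0.3  18.2] Z [47.9 77.8]
(-24, np.float64(54.3), 382) (-16, np.float64(58.2), 447) (-8, np.float64(62.2), 535) (0, np.float64(65.9), 573) (8, np.float64(69.5), 619) (16, np.float64(78.7), 910) (24, np.float64(76.6), 810) (32, np.float64(68.3), 751) (40, np.float64(51.4), 124) 
t 9.175 [ 0.5492 -0.0888  0.0496] F [ 1.   0.4 -1.8] w 0.36170365230776336
[0.0002, 0.0, -0.0003] [-0.001, -0.003, -0.0]
[-0.0063, 0.0, 0.0011] [-0.001, -0.003, -0.0]
[-0.0091, 0.0, 0.0017] [-0.001, -0.003, -0.0]
[-0.0113, 0.0, 0.0022] [-0.001, -0.003, -0.0]
```

Request:
move_arm:
  plan:
    - {"delta_pos":[-0.002,0,0.0004],"turn":[0,0,0],"fingers":0.75}
    - {"delta_pos":[-0.004,0,0.0008],"turn":[0,0,0],"fingers":0.75}
    - {"delta_pos":[-0.006,0,0.0011],"turn":[0,0,0],"fingers":0.75}
    - {"delta_pos":[-0.0075,0,0.0014],"turn":[0,0,0],"fingers":0.75}
    - {"delta_pos":[-0.0075,0,0.0014],"turn":[0,0,0],"fingers":0.75}
    - {"delta_pos":[-0.0075,0,0.0014],"turn":[0,0,0],"fingers":0.75}

```text
clock: 9.93
position: [0.5439, -0.0891, 0.0478]
ee_rot: [0.993, 0.022, 0.115, -0.003]
ft_force: [7.1, 0.7, 4.4]
grip_width: 0.363
grasp_force: 69.7
```

Request:
move_arm:
  plan:
    - {"delta_pos":[-0.001,0,0.0002],"turn":[0,0,0],"fingers":0.75}
    - {"delta_pos":[-0.002,0,0.0004],"turn":[0,0,0],"fingers":0.75}
    - {"delta_pos":[-0.003,0,0.0006],"turn":[0,0,0],"fingers":0.75}
    - {"delta_pos":[-0.003,0,0.0006],"turn":[0,0,0],"fingers":0.75}
    - {"delta_pos":[-0.003,0,0.0006],"turn":[0,0,0],"fingers":0.75}

```text
clock: 10.55
position: [0.5423, -0.0892, 0.0475]
ee_rot: [0.993, 0.023, 0.116, -0.003]
ft_force: [8.0, 1.0, 7.0]
grip_width: 0.359
grasp_force: 69.7
```

```bash
python3 - <<'E'
from look import *
held()
look(.042)
rows(ins((-2.6,45.7),25,-12.8))
E
```

```text
wrist 10243 -0.0357 0.0386
[(np.float64(-0.032), np.float64(-0.0119), 29), (np.float64(-0.028), np.float64(-0.0134), 237), (np.float64(-0.024), np.float64(-0.0242), 439), (np.float64(-0.02), np.float64(-0.0151), 269), (np.float64(-0.016), np.float64(-0.0159), 278), (np.float64(-0.012), np.float64(-0.0166), 285), (np.float64(-0.008), np.float64(-0.0174), 297), (np.float64(-0.004), np.float64(-0.0183), 327), (np.float64(-0.0), np.float64(-0.0192), 325), (np.float64(0.004), np.float64(-0.02), 337), (np.float64(0.008), np.float64(-0.0208), 376), (np.float64(0.012), np.float64(-0.0216), 374), (np.float64(0.016), np.float64(-0.0223), 391), (np.float64(0.02), np.float64(-0.0226), 600), (np.float64(0.024), np.float64(-0.0147), 615), (np.float64(0.028), np.float64(-0.0105), 388), (np.float64(0.032), np.float64(0.0159), 8), (np.float64(0.036), np.float64(0.0174), 57), (np.float64(0.04), np.float64(0.0174), 25)]
scene 94 X [-23.4  28.2] Y [-18.6  14.3  18.1] Z [43.4 75.2]
(-16, np.float64(56.4), 13) (-8, np.float64(60.1), 18) (16, np.float64(64.5), 7) (24, np.float64(66.3), 10) 
side 110 X [-46.3  29.2] Y [-18.5  11.2  18.8] Z [ 42.9 135.7]
(-24, np.float64(67.2), 13) (-16, np.float64(60.8), 11) (8, np.float64(106.1), 3) (16, np.float64(74.7), 13) (24, np.float64(68.5), 14) 
wrist 9847 X [-28.5  31.1] Y [-18.1   0.3  18.2] Z [46.2 75.6]
(-32, np.float64(47.8), 34) (-24, np.float64(55.6), 459) (-16, np.float64(59.3), 504) (-8, np.float64(63.3), 577) (0, np.float64(66.8), 621) (8, np.float64(76.4), 869) (16, np.float64(74.1), 810) (24, np.float64(67.9), 727) (32, np.float64(51.9), 201) 
t 10.75 [ 0.5423 -0.0892  0.0475] F [7.4 0.1 6. ] w 0.36067704044961457
[-0.0019, -0.0001, 0.0011] [0.0, -0.009, -0.0]
```

Request:
move_arm:
  plan:
    - {"delta_pos":[-0.001,0,0.0002],"turn":[0,0,0],"fingers":0.75}
    - {"delta_pos":[-0.002,0,0.0004],"turn":[0,0,0],"fingers":0.75}
    - {"delta_pos":[-0.003,0,0.0006],"turn":[0,0,0],"fingers":0.75}
    - {"delta_pos":[-0.004,0,0.0008],"turn":[0,0,0],"fingers":0.75}
    - {"delta_pos":[-0.004,0,0.0008],"turn":[0,0,0],"fingers":0.75}
    - {"delta_pos":[-0.004,0,0.0008],"turn":[0,0,0],"fingers":0.75}

```text
clock: 11.5
position: [0.5402, -0.0894, 0.0469]
ee_rot: [0.993, 0.023, 0.118, -0.002]
ft_force: [11.3, 1.3, 8.8]
grip_width: 0.364
grasp_force: 69.9
```

Request:
move_arm:
  plan:
    - {"delta_pos":[-0.001,0,0.0002],"turn":[0,0,0],"fingers":0.75}
    - {"delta_pos":[-0.002,0,0.0004],"turn":[0,0,0],"fingers":0.75}
    - {"delta_pos":[-0.003,0,0.0006],"turn":[0,0,0],"fingers":0.75}
    - {"delta_pos":[-0.003,0,0.0006],"turn":[0,0,0],"fingers":0.75}
    - {"delta_pos":[-0.003,0,0.0006],"turn":[0,0,0],"fingers":0.75}

```text
clock: 12.12
position: [0.5396, -0.0894, 0.047]
ee_rot: [0.993, 0.023, 0.12, -0.002]
ft_force: [16.9, 1.5, 11.2]
grip_width: 0.363
grasp_force: 69.9
```

```bash
python3 - <<'E'
from look import *
held()
look(.042)
rows(ins((-2.6,45.7),25,-12.8)); print(Ro.from_quat(get_obs()['ee_rot']).as_matrix()[:,0])
E
```

```text
wrist 10511 -0.0349 0.0412
[(np.float64(-0.028), np.float64(-0.0131), 46), (np.float64(-0.024), np.float64(-0.0247), 536), (np.float64(-0.02), np.float64(-0.0243), 424), (np.float64(-0.016), np.float64(-0.0158), 269), (np.float64(-0.012), np.float64(-0.0167), 288), (np.float64(-0.008), np.float64(-0.0175), 302), (np.float64(-0.004), np.float64(-0.0183), 315), (np.float64(-0.0), np.float64(-0.0191), 343), (np.float64(0.004), np.float64(-0.02), 343), (np.float64(0.008), np.float64(-0.0208), 359), (np.float64(0.012), np.float64(-0.0216), 378), (np.float64(0.016), np.float64(-0.0224), 390), (np.float64(0.02), np.float64(-0.0228), 609), (np.float64(0.024), np.float64(-0.0152), 622), (np.float64(0.028), np.float64(-0.0105), 391), (np.float64(0.032), np.float64(0.0158), 6), (np.float64(0.036), np.float64(0.0164), 20), (np.float64(0.04), np.float64(0.0177), 94)]
scene 81 X [-23.3  24.5] Y [-15.6  14.2  18.4] Z [42.8 68.7]
(-16, np.float64(70.6), 18) (16, np.float64(65.1), 13) (24, np.float64(62.3), 5) 
side 107 X [-45.   29.4] Y [-17.2  12.8  19. ] Z [ 42.3 137.1]
(-24, np.float64(66.3), 11) (-16, np.float64(59.2), 11) (0, np.float64(137.2), 3) (8, np.float64(69.7), 6) (16, np.float64(75.6), 13) (24, np.float64(66.4), 11) 
wrist 9472 X [-28.2  28.4] Y [-18.1   0.6  18.2] Z [46.4 75.4]
(-32, np.float64(47.6), 28) (-24, np.float64(56.4), 472) (-16, np.float64(71.0), 559) (-8, np.float64(63.8), 578) (0, np.float64(74.9), 663) (8, np.float64(71.4), 901) (16, np.float64(74.3), 900) (24, np.float64(64.8), 683) 
t 12.325 [ 0.5396 -0.0894  0.047 ] F [17.3  0.5 11.6] w 0.35991698133413585
[0.0009, -0.0002, 0.0013] [0.001, -0.017, 0.0]
[0.97022868 0.04449193 0.23806884]
```

The forces fit the flat end sitting on the ribs: 21 N in all, and no slip in the grip. Now I compute the tip-down path with the preload kept.

```bash
cat > tip.py <<'E'
from goal import *
def FC(th,fz):
    t=np.radians(th); k=(36.5-fz)/np.cos(t); F=np.array([-31.5+k*np.sin(t),fz]); a=np.array([np.cos(t),np.sin(t)]); dn=np.array([a[1],-a[0]])
    return F+30*a, (F+60*a+16.5*dn).round(1),(F+63*a+4.75*dn).round(1),(F+16.5*dn).round(1)
W=[(25,34),(21,33.5),(17,33),(13,32.3),(9,31.7),(6,31.4),(3,31.2),(0,31)]
g=[ins(FC(*w)[0],w[0],12.2-w[0]) for w in W]
def table(i):
    p0,R0=g[i]
    for (p,R),w in zip(g[i+1:],W[i+1:]): print(w,FC(*w)[1:],R0.inv().apply(p-p0).round(4).tolist(),(R0.inv()*R).as_rotvec().round(3).tolist())
if __name__=='__main__':
    import sys; table(int(sys.argv[1]))
E
python3 tip.py 0
```

```text
(21, 33.5) (array([31.6, 39.6]), array([30.2, 51.6]), array([-24.4,  18.1])) [0.0002, -0.0, 0.0029] [0.0, -0.07, 0.0]
(17, 33) (array([31.8, 34.8]), array([31.2, 46.9]), array([-25.6,  17.2])) [0.0001, -0.0, 0.0058] [0.0, -0.14, 0.0]
(13, 32.3) (array([31.6, 29.7]), array([31.9, 41.8]), array([-26.8,  16.2])) [-0.0002, -0.0, 0.0088] [0.0, -0.209, -0.0]
(9, 31.7) (array([31.1, 24.8]), array([32.2, 36.9]), array([-28.2,  15.4])) [-0.0007, -0.0, 0.0118] [-0.0, -0.279, 0.0]
(6, 31.4) (array([30.4, 21.3]), array([32.2, 33.3]), array([-29.2,  15. ])) [-0.0013, -0.0, 0.0138] [0.0, -0.332, -0.0]
(3, 31.2) (array([29.6, 17.9]), array([31.9, 29.8]), array([-30.4,  14.7])) [-0.0019, -0.0, 0.0157] [0.0, -0.384, 0.0]
(0, 31) (array([28.5, 14.5]), array([31.5, 26.2]), array([-31.5,  14.5])) [-0.0027, -0.0, 0.0176] [0.0, -0.436, 0.0]
```

To row units: -0.14 rad is -0.0446.

Request:
move_arm:
  plan:
    - {"delta_pos":[0,0,0.0015],"turn":[0,-0.0111,0],"fingers":0.75}
    - {"delta_pos":[0,0,0.0029],"turn":[0,-0.0223,0],"fingers":0.75}
    - {"delta_pos":[-0.0001,0,0.0043],"turn":[0,-0.0334,0],"fingers":0.75}
    - {"delta_pos":[-0.0002,0,0.0058],"turn":[0,-0.0446,0],"fingers":0.75}
    - {"delta_pos":[-0.0002,0,0.0058],"turn":[0,-0.0446,0],"fingers":0.75}
    - {"delta_pos":[-0.0002,0,0.0058],"turn":[0,-0.0446,0],"fingers":0.75}

```text
clock: 13.08
position: [0.5412, -0.0893, 0.0407]
ee_rot: [0.998, 0.023, 0.051, -0.001]
ft_force: [21.2, 0.0, 5.9]
grip_width: 0.358
grasp_force: 70.2
```

```bash
cat > st.py <<'E'
from look import *
o=get_obs(); M=Ro.from_quat(o['ee_rot']).as_matrix(); lean=-np.degrees(np.arcsin(M[2,0]))
c=snap('wrist'); T=(pts(c)-o['position'])@M; a=c['color'].astype(int)
k=(T[...,0]>-.014)&(T[...,0]<.018)&(abs(T[...,1])<.004)&(T[...,2]<-.005)&(T[...,2]>-.04)&(a.min(-1)>75); s=np.polyfit(T[k][:,0],T[k][:,2],1); rel=np.degrees(np.arctan(-s[0])) 
th=rel-lean; z0=s[1]+.0165/np.cos(np.radians(rel))
# axis point at tool x=0 -> holder coords
A=o['position']+M@np.array([0,0,z0]); r=(A[:2]-HO)@e*1e3
print('t',o['clock'],'F',o['ft_force'].round(1),'tq',o['torque'].round(2),'lean',lean.round(2),'rel',rel.round(2),'TILT',th.round(2),'axis pt x,z',r.round(2),(A[2]*1e3).round(2),'y',((A[:2]-HO)@[-e[1],e[0]]*1e3).round(2))
t=np.radians(th)
for L in(33.5,34,35): # distance F to axis pt
    F=np.array([r,A[2]*1e3])-L*np.array([np.cos(t),np.sin(t)]); 
    print(L,'F',F.round(1),'frontbot',(F+60*np.array([np.cos(t),np.sin(t)])+16.5*np.array([np.sin(t),-np.cos(t)])).round(1),'tip',(F+63*np.array([np.cos(t),np.sin(t)])).round(1),'face x at z36.5',(F[0]-(36.5-F[1])*np.tan(t)).round(1))
E
python3 st.py
```

```text
t 13.075 F [21.2  0.   5.9] tq [ 0.15 -4.42  0.02] lean -5.8 rel 11.58 TILT 17.38 axis pt x,z 2.67 42.3 y -0.13
33.5 F [-29.3  32.3] frontbot [32.9 34.5] tip [30.8 51.1] face x at z36.5 -30.6
34 F [-29.8  32.1] frontbot [32.4 34.3] tip [30.3 51. ] face x at z36.5 -31.1
35 F [-30.7  31.9] frontbot [31.5 34. ] tip [29.4 50.7] face x at z36.5 -32.2
```

```bash
python3 tip.py 2
```

```text
(13, 32.3) (array([31.6, 29.7]), array([31.9, 41.8]), array([-26.8,  16.2])) [0.0001, -0.0, 0.0031] [0.0, -0.07, -0.0]
(9, 31.7) (array([31.1, 24.8]), array([32.2, 36.9]), array([-28.2,  15.4])) [0.0, -0.0, 0.0061] [-0.0, -0.14, 0.0]
(6, 31.4) (array([30.4, 21.3]), array([32.2, 33.3]), array([-29.2,  15. ])) [-0.0002, -0.0, 0.0082] [0.0, -0.192, -0.0]
(3, 31.2) (array([29.6, 17.9]), array([31.9, 29.8]), array([-30.4,  14.7])) [-0.0006, -0.0, 0.0102] [0.0, -0.244, -0.0]
(0, 31) (array([28.5, 14.5]), array([31.5, 26.2]), array([-31.5,  14.5])) [-0.0011, -0.0, 0.0121] [-0.0, -0.297, -0.0]
```

To row units: -0.14 rad is -0.0446.

Request:
move_arm:
  plan:
    - {"delta_pos":[0,0,0.0012],"turn":[0,-0.0111,0],"fingers":0.75}
    - {"delta_pos":[0,0,0.0024],"turn":[0,-0.0223,0],"fingers":0.75}
    - {"delta_pos":[0,0,0.004],"turn":[0,-0.0334,0],"fingers":0.75}
    - {"delta_pos":[0,0,0.0055],"turn":[0,-0.0446,0],"fingers":0.75}
    - {"delta_pos":[0,0,0.0055],"turn":[0,-0.0446,0],"fingers":0.75}
    - {"delta_pos":[0,0,0.0055],"turn":[0,-0.0446,0],"fingers":0.75}

```text
clock: 13.88
position: [0.5418, -0.0893, 0.0345]
ee_rot: [1.0, 0.023, -0.019, 0.001]
ft_force: [22.1, 0.6, 4.1]
grip_width: 0.363
grasp_force: 70.2
```

```bash
python3 st.py
```

```text
t 13.875 F [22.1  0.6  4.1] tq [ 0.01 -4.67 -0.02] lean 2.21 rel 11.37 TILT 9.16 axis pt x,z 3.44 36.06 y -0.11
33.5 F [-29.6  30.7] frontbot [32.2 24. ] tip [32.6 40.8] face x at z36.5 -30.6
34 F [-30.1  30.6] frontbot [31.7 23.9] tip [32.1 40.7] face x at z36.5 -31.1
35 F [-31.1  30.5] frontbot [30.7 23.7] tip [31.1 40.5] face x at z36.5 -32.1
```

To row units: -0.157 rad is -0.05.

Request:
move_arm:
  plan:
    - {"delta_pos":[-0.0002,0,0.0012],"turn":[0,-0.0111,0],"fingers":0.75}
    - {"delta_pos":[-0.0004,0,0.0025],"turn":[0,-0.0239,0],"fingers":0.75}
    - {"delta_pos":[-0.0007,0,0.0038],"turn":[0,-0.0366,0],"fingers":0.75}
    - {"delta_pos":[-0.001,0,0.0051],"turn":[0,-0.05,0],"fingers":0.75}
    - {"delta_pos":[-0.001,0,0.0051],"turn":[0,-0.05,0],"fingers":0.75}
    - {"delta_pos":[-0.001,0,0.0051],"turn":[0,-0.05,0],"fingers":0.75}

```text
clock: 14.68
position: [0.5415, -0.0893, 0.0291]
ee_rot: [0.995, 0.023, -0.096, 0.003]
ft_force: [27.1, -0.3, 4.4]
grip_width: 0.359
grasp_force: 70.7
```

```bash
python3 st.py
```

```text
t 14.675 F [27.1 -0.3  4.4] tq [-0.08 -5.58 -0.02] lean 11.07 rel 11.28 TILT 0.21 axis pt x,z 3.34 30.54 y -0.1
33.5 F [-30.2  30.4] frontbot [29.9 14.1] tip [32.8 30.7] face x at z36.5 -30.2
34 F [-30.7  30.4] frontbot [29.4 14.1] tip [32.3 30.6] face x at z36.5 -30.7
35 F [-31.7  30.4] frontbot [28.4 14.1] tip [31.3 30.6] face x at z36.5 -31.7
```

Request:
move_arm:
  plan:
    - {"delta_pos":[0.002,0,-0.0004],"turn":[0,0,0],"fingers":0.75}
    - {"delta_pos":[0.004,0,-0.0008],"turn":[0,0,0],"fingers":0.75}
    - {"delta_pos":[0.006,0,-0.0011],"turn":[0,0,0],"fingers":0.75}
    - {"delta_pos":[0.008,0,-0.0015],"turn":[0,0,0],"fingers":0.75}
    - {"delta_pos":[0.008,0,-0.0015],"turn":[0,0,0],"fingers":0.75}
    - {"delta_pos":[0.008,0,-0.0015],"turn":[0,0,0],"fingers":0.75}

```text
clock: 15.48
position: [0.544, -0.0893, 0.0286]
ee_rot: [0.994, 0.022, -0.102, 0.002]
ft_force: [5.4, 1.1, 20.4]
grip_width: 0.363
grasp_force: 71.6
```

```bash
python3 st.py
```

```text
t 15.475 F [ 5.4  1.1 20.4] tq [ 0.11 -0.24 -0.05] lean 11.76 rel 11.78 TILT 0.02 axis pt x,z 5.89 30.06 y -0.23
33.5 F [-27.6  30. ] frontbot [32.4 13.6] tip [35.4 30.1] face x at z36.5 -27.6
34 F [-28.1  30. ] frontbot [31.9 13.6] tip [34.9 30.1] face x at z36.5 -28.1
35 F [-29.1  30. ] frontbot [30.9 13.6] tip [33.9 30.1] face x at z36.5 -29.1
```

Request:
move_arm:
  plan:
    - {"delta_pos":[-0.0003,0,-0.0015],"turn":[0,0,0],"fingers":0.75}
    - {"delta_pos":[-0.0007,0,-0.003],"turn":[0,0,0],"fingers":0.75}
    - {"delta_pos":[-0.0007,0,-0.003],"turn":[0,0,0],"fingers":0.75}

```text
clock: 15.9
position: [0.5433, -0.0892, 0.0294]
ee_rot: [0.994, 0.023, -0.103, 0.002]
ft_force: [11.1, -0.8, -1.2]
grip_width: 0.362
grasp_force: 69.6
```

```bash
python3 st.py
```

```text
t 15.9 F [11.1 -0.8 -1.2] tq [-0.12 -2.62  0.04] lean 11.82 rel 12.22 TILT 0.41 axis pt x,z 5.18 30.72 y -0.1
33.5 F [-28.3  30.5] frontbot [31.8 14.4] tip [34.7 30.9] face x at z36.5 -28.4
34 F [-28.8  30.5] frontbot [31.3 14.4] tip [34.2 30.9] face x at z36.5 -28.9
35 F [-29.8  30.5] frontbot [30.3 14.4] tip [33.2 30.9] face x at z36.5 -29.9
```

Request:
move_arm:
  plan:
    - {"delta_pos":[0.0012,0,-0.0005],"turn":[0,0,0],"fingers":0.75}
    - {"delta_pos":[0.0024,0,-0.001],"turn":[0,0,0],"fingers":0.75}
    - {"delta_pos":[0.0036,0,-0.0015],"turn":[0,0,0],"fingers":0.75}
    - {"delta_pos":[0.0047,0,-0.002],"turn":[0,0,0],"fingers":0.75}
    - {"delta_pos":[0.0047,0,-0.002],"turn":[0,0,0],"fingers":0.75}
    - {"delta_pos":[0.0047,0,-0.002],"turn":[0,0,0],"fingers":0.75}

```text
clock: 16.7
position: [0.5466, -0.0889, 0.0297]
ee_rot: [0.994, 0.022, -0.105, 0.002]
ft_force: [6.2, -1.1, -4.4]
grip_width: 0.365
grasp_force: 69.6
```

```bash
python3 st.py
```

```text
t 16.7 F [ 6.2 -1.1 -4.4] tq [-0.09 -1.73  0.01] lean 12.03 rel 12.26 TILT 0.23 axis pt x,z 8.53 31.05 y -0.02
33.5 F [-25.   30.9] frontbot [35.1 14.7] tip [38.  31.2] face x at z36.5 -25.0
34 F [-25.5  30.9] frontbot [34.6 14.7] tip [37.5 31.2] face x at z36.5 -25.5
35 F [-26.5  30.9] frontbot [33.6 14.7] tip [36.5 31.2] face x at z36.5 -26.5
```

Request:
move_arm:
  plan:
    - {"delta_pos":[0.0004,0,0.0008],"turn":[0,0,0],"fingers":0.75}
    - {"delta_pos":[0.0004,0,0.0008],"turn":[0,0,0],"fingers":0.75}
    - {"delta_pos":[0.0004,0,0.0008],"turn":[0,0,0],"fingers":0.6}
    - {"delta_pos":[0.0004,0,0.0008],"turn":[0,0,0],"fingers":0.5}
    - {"delta_pos":[0.0004,0,0.0008],"turn":[0,0,0],"fingers":0.4}
    - {"delta_pos":[0.0004,0,0.0008],"turn":[0,0,0],"fingers":0.4}
    - {"delta_pos":[0.0004,0,0.0008],"turn":[0,0,0],"fingers":0.4}
  force: 20

```text
clock: 17.62
position: [0.5463, -0.0889, 0.0291]
ee_rot: [0.994, 0.022, -0.105, 0.002]
ft_force: [-0.3, -0.9, 0.4]
grip_width: 0.598
grasp_force: 0.0
```

```bash
python3 st.py
```

```text
t 17.625 F [-0.3 -0.9  0.4] tq [-0.05 -0.24  0.03] lean 12.11 rel 12.21 TILT 0.1 axis pt x,z 8.31 30.74 y -0.0
33.5 F [-25.2  30.7] frontbot [34.8 14.3] tip [37.8 30.8] face x at z36.5 -25.2
34 F [-25.7  30.7] frontbot [34.3 14.3] tip [37.3 30.8] face x at z36.5 -25.7
35 F [-26.7  30.7] frontbot [33.3 14.3] tip [36.3 30.8] face x at z36.5 -26.7
```

To row units: 0.21 rad is 0.0668.

Request:
move_arm:
  plan:
    - {"delta_pos":[-0.002,0,-0.01],"turn":[0,0,0],"fingers":0.35}
    - {"delta_pos":[-0.005,0,-0.025],"turn":[0,0,0],"fingers":0.35}
    - {"delta_pos":[-0.011,0,-0.055],"turn":[0,0,0],"fingers":0.35}
    - {"delta_pos":[-0.02,0,-0.1],"turn":[0,0,0],"fingers":0.35}
    - {"delta_pos":[-0.05,0,-0.15],"turn":[0,0.0318,0],"fingers":0.35}
    - {"delta_pos":[-0.08,0,-0.17],"turn":[0,0.0637,0],"fingers":0.35}
    - {"delta_pos":[-0.08,0,-0.17],"turn":[0,0.0668,0],"fingers":0.35}
    - {"delta_pos":[-0.08,0,-0.17],"turn":[0,0.0668,0],"fingers":0.35}

```text
clock: 18.68
position: [0.504, -0.0908, 0.2128]
ee_rot: [1.0, 0.023, -0.0, -0.0]
ft_force: [-0.5, 0.3, 0.3]
grip_width: 0.65
grasp_force: 0.0
```

```bash
python3 - <<'E'
from look import *
c=snap('wrist');P=pts(c);a=c['color'].astype(int);rel=P[...,:2]-HO;X=rel@e*1e3;Y=rel@[-e[1],e[0]]*1e3;Z=P[...,2]*1e3
k=(X>-24)&(X<34)&(abs(Y)<15)&(Z>34)&(Z<52)
for b in range(-24,34,5):
    w=k&(abs(X-b)<2.5)&(abs(Y)<4)
    if w.sum()>3: print(b,np.median(Z[w]).round(1),int(w.sum()))
q=k&(a.min(-1)>75);print('X',X[q].min(),X[q].max(),'Y',Y[k&(Z>36)].min(),Y[k&(Z>36)].max(),Y[q].mean())
w=(abs(Y)<4)&(Z>41)&(X>20)&(X<60);print('can front top edge',X[w].max())
im=c['color'][...,::-1]; v,u=np.argwhere(q).mean(0).astype(int); print(u,v)
s=load('scene');import h
s2=snap('side'); A=cv2.resize(im[max(0,v-75):v+75,max(0,u-50):u+50],(400,600),interpolation=cv2.INTER_CUBIC)
B=cv2.resize(s2['color'][165:225,265:335,::-1],(400,343),interpolation=cv2.INTER_CUBIC); C=np.zeros((600,800,3),np.uint8);C[:,:400]=A;C[:343,400:]=B;cv2.imwrite('pics/final.png',C)
E
```

```text
-24 47.5 27
-19 47.0 51
-14 47.0 47
-9 46.9 54
-4 47.4 48
1 47.3 51
6 47.2 54
11 47.2 54
16 47.1 54
21 47.2 51
26 47.3 54
31 46.8 57
X -23.99656791725364 33.41483126838331 Y -14.945498049673457 14.997053044329856 0.07555085377528137
can front top edge 44.98645190408048
278 146
```

View pics/final.png

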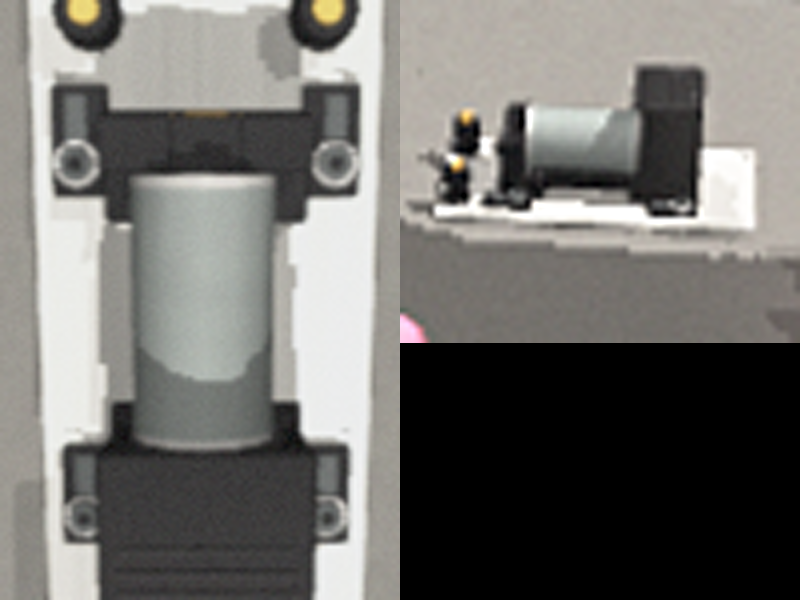

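The cell lies level. Its top is at z 47.1 mm (47 expected when home), the can's front edge is at x 33.4 (33.5 when home) and it is centred sideways. It meets the wall at crop (205,178) and goes under the hood at (205,445). I hand in.

```bash
python3 -c "
from workcell import *
print(hand_in())"
```

```text
the job is handed in; nothing more can be done
None
```

The cell is loaded and the job is handed in: it sits level with its button home in the wall's pocket, the highest wrist force I read was about 27 N, and the arm is clear after about 19 s of robot time.

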